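# Right the square rod-stub cup on the welding bench

### The arm

A 6-joint arm with a two-finger parallel gripper is mounted at the origin on the work surface. World frame = base frame: x ahead of the robot, y to its left, z up, the work surface at z = 0. Lengths are in mm, angles in degrees, forces in N, time in s.
With the tool pointing down it reaches from about 350 to 850 mm from the base axis. Payload 8.1 kg.
Tool frame: the origin (TCP) lies at the very end of the fingers, on their centre line; the grasp point (between the pads) lies 19 mm behind it (r.grip_depth is the distance from the TCP to the grasp point, in mm); y points along the fingers, z is the direction in which the jaws open and shut, and the axes are right-handed (so a half turn about y gives the same grasp; the last joint's range is limited). The gripper opens to 85 mm and grips with 20 to 120 N. Pads are 22 mm wide; open, the fingers measure 114 mm over their backs; the gripper's body (76 mm by 85 mm) begins 54 mm behind the grasp point. The pads swing forward as they close: fully open they stand 13 mm farther back than shut.
Start: joints at [-71.012, 7.471, 85.268, -0, 87.261, -4.893], TCP at [242.922, -548.629, 231.292] pointing down, gripper open.
Joint ranges: [-169.43, 169.43], [-51.17, 129.36], [1.28, 143.12], [-76.62, 256.62], [0, 156.53], [-152.29, 152.29]. Speed limits (degrees/s): [136.94, 136.94, 159.86, 180, 180, 180].

### API

Orientations are given as [roll, pitch, yaw] about the fixed x, y, z axes, in that order (R = Rz(yaw) Ry(pitch) Rx(roll)).
In Python, from bench import readout, eyes, r gives the robot as it stands. The module is installed in compiled form; this text tells all that it offers.
- The arm moves only by the tool move_arm, never from a script. Its argument "motion" is text: rows parted by semicolons, each of 6 numbers parted by spaces: the shift along the world's x, y, z in cm, then the turn, a rotation vector about the world's x, y, z in degrees. A call has 1 to 10 rows; each row is the pose to reach, as a shift and turn from the pose commanded when the call began; what a row does not reach only later rows make up. A row lasts 1/12 s, in which the tool goes at most 41.7 mm and 7.16 degrees, less where a joint would pass 70% of its speed; a pose out of reach is approached as far as the arm can. A call with a gripper value outside its range is refused whole. "fingers" is the finger opening in cm, from 0 to 8.54, set as the call begins (left out, the last holds). The fingers move at their own pace and stop on an object; "squeeze" is the grip in N (left out, the last holds). Time passes only in rows, so rows that repeat a pose let the fingers close. It gives the time, the measured TCP pose, the force and the opening at its end, in the units of the state.
- readout.sense(): the state, without advancing time (a new reading comes with each control period).
- eyes.snapshot(name): name is "scene" or "top" or "wrist"; returns a dict with "image" (420x560x3 uint8, blue, green, red), "fx", "fy", "cx", "cy" (pixels), "dist_coeffs" ([k1, k2, p1, p2, k3] as OpenCV has them; the pictures are not rectified), "world_to_cam" (4x4, takes a point from world to camera coordinates). Camera axes: x right, y down, z forward; pixel columns grow to the right and rows downward; lengths in mm; the calibration is good to about 2 mm. A picture is of the moment at which its call begins. There is no depth.
- r.hand_in(): hands the job in, once; it reports no verdict.
The state is a dict: "time": time; "joint_pos": joint angles; "qd": joint speeds; "joint_efforts": joint torques, N m; "tool_pos": TCP position; "tcp_rot": TCP orientation; "ft_force": force on the tool from outside, world axes, zero at the start; "wrist_torque": the same for the moment, N m; "finger_gap": finger opening in mm.
Only numpy, scipy, OpenCV 4.12 (cv2) and the standard library are available. Lean on these libraries where they do the work, as an engineer would, in place of code of your own. Each camera call takes 0.05 s, during which the arm holds its last target. There are 200 camera calls.

### The job

Two open steel cups stand upside down on the raised steel plate: a square one and a round one. Turn the square cup over so that it stands on its base, mouth up, anywhere on the raised plate, and leave the round cup and the green rod holder standing where they are.

Things in the scene. Friction and masses are not known exactly. Their poses are not given: they have to be found in the camera images.
- square_cup: The cup to turn over: bare steel, square section, 56 x 56 mm outside, 74 mm tall, walls 4 mm, closed by a 14 mm thick base; 0.44 to 0.72 kg. It starts mouth down. Origin: centre of the mouth opening, in the rim plane. z runs from the mouth to the base (up at the start, down when righted); x and y are square to its flat sides.
- square_cup_base (a point): Centre of the outer face of the square cup's base, 74 mm from the mouth (top of the cup at the start). The base is heavy (centre of mass 27 mm from this point, on the centre line): let go with one base edge on the plate and leaning up to 35 degrees, the cup rocks back onto its base.
- round_cup: Bystander: a bare steel round cup made of pipe, 64 mm outside diameter, 74 mm tall, also upside down on the raised plate. Origin: centre of its mouth opening, on the plate; z up to its base. Leave it standing there.
- riser: The raised plate: a fixed steel plate 220 mm (its x) by 420 mm (its y), its flat top 70 mm above the bench, on two lengths of box section. Origin: centre of its footprint at bench height; z up.
- rod_holder: Bystander: a green painted pipe, 72 mm diameter and 130 mm tall, standing mouth up on the bench to the left of the raised plate, with copper-coloured rods sticking out to about 235 mm high. Origin: centre of its underside, z up. Leave it standing there.
Mind the look-alikes: they are no part of the job. Leave any black look-alike of the square_cup alone.

How it is judged (in metres and radians):
At the end, for the whole second after the job is handed in: The square cup stands still on its base on the raised plate, mouth up within 10 degrees, its centre over the plate and its rim at 74 mm above the plate (within 10 mm); the round cup and the rod holder stand upright within 10 degrees and within 30 mm of where they began (angle between square_cup's own z axis and vertical above 2.967 rad and z of square_cup in the frame of riser between 0.134 and 0.154 m and x of square_cup in the frame of riser between -0.11 and 0.11 m and y of square_cup in the frame of riser between -0.21 and 0.21 m and linear speed of square_cup below 0.02 m/s and angle between each of round_cup, rod_holder's own z axis and vertical below 0.17 rad and distance of each of round_cup, rod_holder from where it was at the start of the episode below 0.03 m); the robot touches nothing.
It fails at once if the round cup is shoved away or tipped over (distance of round_cup from where it was at the start of the episode above 0.03 m or angle between round_cup's own z axis and vertical above 0.5 rad).
It fails at once if the rod holder is shoved away or tipped over (distance of rod_holder from where it was at the start of the episode above 0.03 m or angle between rod_holder's own z axis and vertical above 0.5 rad).
It also fails if it takes over 40 s, if anything falls off the work surface, if the arm or the gripper's body presses on something with over 40 N, if the wrist force passes 120 N, or if a joint passes its speed limit or range.

## Working session

There is one attempt and no reset: what is moved stays moved. The work goes in short steps, Python scripts to look and compute and a tool call to move; the robot and the scene stay as the last step left them, time stands still between calls to the robot, and variables do not carry over. Pictures are saved under pics/ and viewed, about 8 in all and at most 12, crops included, and the job is handed in when it is done.

Besides the shell and the picture viewer there is one more tool, called after "Request:" as name(argument=value, ...) on one line, values as JSON. move_arm: Moves the arm, as the interface text tells. Its arguments: {"type":"object","properties":{"motion":{"type":"string"},"fingers":{"type":"number"},"squeeze":{"type":"number"}},"required":["motion"]}

```bash
mkdir -p pics
python3 - <<'E'
from bench import readout, eyes, r
import cv2,numpy as np
s=readout.sense()
for k in ("time","tool_pos","tcp_rot","ft_force","finger_gap"):print(k,s[k])
print(r.grip_depth)
for n in("scene","top"):
    d=eyes.snapshot(n);cv2.imwrite(f"pics/{n}0.png",d["image"])
    np.save(f"{n}_w2c.npy",d["world_to_cam"]);print(n,d["fx"],d["fy"],d["cx"],d["cy"],d["dist_coeffs"],np.round(d["world_to_cam"],3).tolist())
E
```

```text
time 0.0
tool_pos [ 242.73987619 -548.11211555  230.25532809]
tcp_rot [-9.01038512e+01  1.17485269e-02 -1.56121465e+02]
ft_force [0.07084515 0.19574621 0.64611791]
finger_gap 85.2416803297698
18.700000000000003
scene 437.0907126683346 437.0907126683346 278.72320099188624 205.68305350334163 [0.03623128 0.         0.         0.         0.        ] [[-0.582, 0.813, -0.004, 279.532], [0.647, 0.46, -0.608, -287.915], [-0.492, -0.356, -0.794, 1396.505], [0.0, 0.0, 0.0, 1.0]]
top 523.16673102851 523.16673102851 270.32979001494266 218.01607383934117 [-0.0957759  0.         0.         0.         0.       ] [[-0.003, -1.0, 0.017, 29.768], [-0.982, -0.0, -0.189, 515.896], [0.189, -0.017, -0.982, 1618.807], [0.0, 0.0, 0.0, 1.0]]
```

View pics/scene0.png

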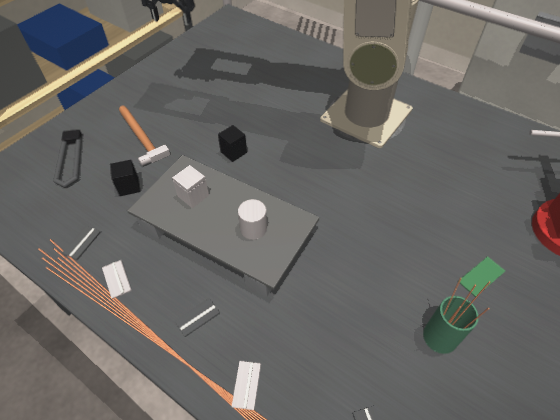

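View pics/top0.png

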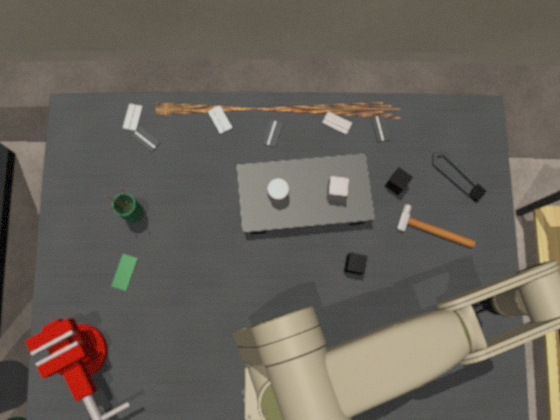

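Candidates for the square cup are the steel block at scene (190,187) / top (339,188), the black look-alikes at scene (125,178) and (232,143) / top (398,181) and (355,264), and the round cup at scene (252,220) / top (278,189). I pick the bare-steel square one on the plate. Next I measure it and check a close crop.

```bash
cat > h.py <<'E'
import cv2,numpy as np
from bench import readout, eyes, r
def K(d):return np.array([[d["fx"],0,d["cx"]],[0,d["fy"],d["cy"]],[0,0,1]])
def ray(d,p):
    u=cv2.undistortPoints(np.float64(p).reshape(-1,1,2),K(d),np.float64(d["dist_coeffs"])).reshape(-1,2)
    M=np.array(d["world_to_cam"]);R=M[:3,:3];c=-R.T@M[:3,3]
    v=np.c_[u,np.ones(len(u))]@R
    return c,v/np.linalg.norm(v,axis=1,keepdims=True)
def onz(d,p,z):
    c,v=ray(d,p);return c+v*((z-c[2])/v[:,2])[:,None]
def tri(d1,p1,d2,p2):
    c1,v1=ray(d1,p1);c2,v2=ray(d2,p2);out=[]
    for a,b in zip(v1,v2):
        t=np.linalg.lstsq(np.c_[a,-b],c2-c1,rcond=None)[0]
        A=c1+a*t[0];B=c2+b*t[1];out.append([*(A+B)/2,np.linalg.norm(A-B)])
    return np.array(out)
def proj(d,P):
    M=np.array(d["world_to_cam"])
    return cv2.projectPoints(np.float64(P).reshape(-1,1,3),cv2.Rodrigues(M[:3,:3])[0],M[:3,3],K(d),np.float64(d["dist_coeffs"]))[0].reshape(-1,2)
def blob(im,thr,x,y,w):
    g=cv2.cvtColor(im,cv2.COLOR_BGR2GRAY);m=np.zeros_like(g)
    m[y-w:y+w,x-w:x+w]=(g[y-w:y+w,x-w:x+w]>thr)*255
    return max(cv2.findContours(m,0,cv2.CHAIN_APPROX_NONE)[0],key=cv2.contourArea)
E
python3 - <<'E'
from h import *
a=eyes.snapshot("scene");b=eyes.snapshot("top")
crops=[]
for d,x,y in((a,190,187),(a,252,220),(b,339,188),(b,278,189)):
    im=d["image"];g=cv2.cvtColor(im,cv2.COLOR_BGR2GRAY)[y-24:y+24,x-24:x+24]
    print(np.percentile(g,[5,50,80,90,95,99]))
    crops.append(cv2.resize(im[y-25:y+25,x-25:x+25],(380,290) if 0 else (290,290),interpolation=cv2.INTER_CUBIC))
cv2.imwrite("pics/crop.png",np.vstack([np.hstack(crops[:2]),np.hstack(crops[2:])]))
for t in(185,205,220):
    cs=[blob(a["image"],t,190,187,24),blob(a["image"],t,252,220,24),blob(b["image"],t,339,188,20),blob(b["image"],t,278,189,20)]
    R=[cv2.minAreaRect(c) for c in cs];print(t,[(np.round(q[0],1).tolist(),np.round(q[1],1).tolist(),round(q[2])) for q in R])
    print(tri(a,[R[0][0],R[1][0]],b,[R[2][0],R[3][0]]).round(1).tolist())
    print(onz(b,cv2.boxPoints(R[2]),144).round(1).tolist())
# riser in the top view: edge corners by hand
print(onz(b,[(237,163),(367,155),(373,218),(244,230)],70).round(1).tolist())
E
```

```text
[106. 120. 136. 224. 225. 226.]
[107.15 121.   210.4  224.   225.   226.  ]
[ 79. 126. 131. 195. 200. 203.]
[ 79. 137. 141. 205. 207. 209.]
185 [([187.9, 176.6], [18.4, 26.0], 53), ([251.4, 210.3], [22.4, 26.4], 63), ([338.4, 185.4], [16.7, 16.1], 6), ([277.5, 188.0], [18.0, 19.0], 90)]
[[600.1, -179.0, 144.1, 3.8], [591.6, 6.9, 143.7, 3.8]]
[[576.3, -148.9, 144.0], [626.8, -155.1, 144.0], [621.7, -206.2, 144.0], [571.2, -199.6, 144.0]]Traceback (most recent call last):
  File "<stdin>", line 10, in <module>
  File "h.py", line 23, in blob
    return max(cv2.findContours(m,0,cv2.CHAIN_APPROX_NONE)[0],key=cv2.contourArea)
ValueError: max() iterable argument is empty
```

View pics/crop.png

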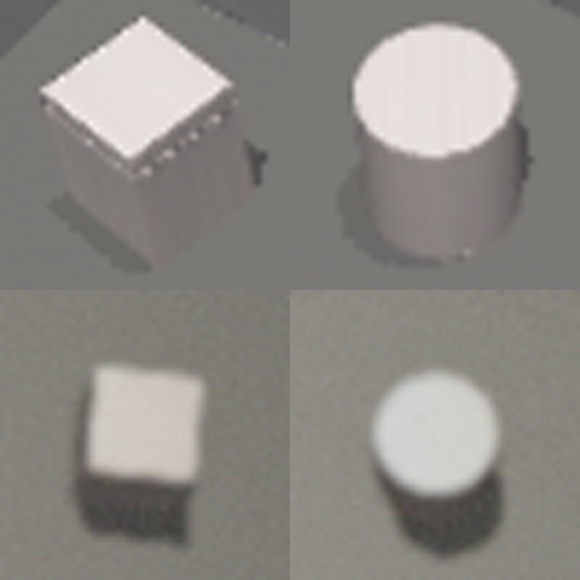

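The crop confirms the bare-steel square cup. Its top face measures z≈144 with its centre near (599,-178), which agrees with 70+74. Next I get its yaw, the plate corners, and a joint-space plan for a side approach from the right: tool pointing about +y and 20° down, then roll the last joint 180°.

Run:
```python
from h import *
from scipy.spatial.transform import Rotation as Ro
a=eyes.snapshot("scene");b=eyes.snapshot("top")
q=np.array([(189.1,164.9),(205.2,177.2),(187.9,189.6),(172.2,177.5)])
P=onz(a,q,144);e=np.diff(np.r_[P,P[:1]],axis=0)[:,:2]
print("scene corners",P.round(1).tolist(),P.mean(0).round(1),np.linalg.norm(e,axis=1).round(1),(np.degrees(np.arctan2(e[:,1],e[:,0]))).round(1))
print("riser",onz(b,[(237,163),(367,155),(373,218),(244,230)],70).round(1).tolist())
print("base in top/scene: round cup",onz(a,[[251.4,210.3]],144).round(1),onz(b,[[277.5,188]],144).round(1))
# orientation plan
s=readout.sense();R0=Ro.from_euler('xyz',s["tcp_rot"],degrees=True)
C=np.c_[[0,-1,0],[0,0,1],[-1,0,0]]   # tool axes in flange frame
def fk(q,s4=1):return (Ro.from_euler('ZYZYZ',[q[0],q[1]+q[2],s4*q[3],q[4],q[5]],degrees=True) if 0 else Ro.from_euler('ZYZ',[q[0],q[1]+q[2],s4*q[3]],degrees=True)*Ro.from_euler('YZ',[q[4],q[5]],degrees=True))*Ro.from_matrix(C)
print("model err deg",np.degrees((fk(s["joint_pos"]).inv()*R0).magnitude()))
for yaw in(-7,):
  az=np.radians(yaw+90);dn=np.radians(20)
  y=np.array([np.cos(az)*np.cos(dn),np.sin(az)*np.cos(dn),-np.sin(dn)])
  for sg in(1,-1):
    z=sg*np.array([np.cos(np.radians(yaw)),np.sin(np.radians(yaw)),0])
    T=Ro.from_matrix(np.c_[np.cross(y,z),y,z])
    print(sg,"turn from start",(T*R0.inv()).as_rotvec(degrees=True).round(1))
    for q1 in(-45,-35,-25):
      for B in(95,120):
        L=Ro.from_euler('ZY',[q1,B],degrees=True).inv()*T*Ro.from_matrix(C).inv()
        print("  q1",q1,"q23",B,"q456",L.as_euler('ZYZ',degrees=True).round(0))
```

```text
scene corners [[571.1, -204.5, 144.0], [578.3, -145.8, 144.0], [630.9, -153.1, 144.0], [624.9, -209.4, 144.0]] [ 601.3 -178.2  144. ] [59.1 53.1 56.6 54. ] [ 83.   -8.  -96.1 174.8]
riser [[691.9, 135.8, 70.0], [720.4, -285.5, 70.0], [512.0, -296.2, 70.0], [473.7, 111.9, 70.0]]
base in top/scene: round cup [[592.5   5.3 144. ]] [[590.5   8.5 144. ]]
model err deg 2.911771320612496e-14
1 turn from start [ 58.5 -43.4  51.3]
  q1 -45 q23 95 q456 [ 62. 123. -20.]
  q1 -45 q23 120 q456 [ 52. 109. -44.]
  q1 -35 q23 95 q456 [ 65. 114. -15.]
  q1 -35 q23 120 q456 [ 58. 102. -39.]
  q1 -25 q23 95 q456 [ 68. 105. -11.]
  q1 -25 q23 120 q456 [ 64.  95. -34.]
-1 turn from start [  49.4   66.7 -103.1]
  q1 -45 q23 95 q456 [ 62. 123. 160.]
  q1 -45 q23 120 q456 [ 52. 109. 136.]
  q1 -35 q23 95 q456 [ 65. 114. 165.]
  q1 -35 q23 120 q456 [ 58. 102. 141.]
  q1 -25 q23 95 q456 [ 68. 105. 169.]
  q1 -25 q23 120 q456 [ 64.  95. 146.]
```

Request:
move_arm(motion="3 1 1 7 -5 6; 6 2 2 12 -9 11; 9 4 3 18 -13 16; 12 5 4 24 -17 21; 15 6 5 29 -22 26; 18 8 5 35 -26 31; 20 9 5 40 -30 35; 22 10 5 45 -33 39; 24 11 5 49 -37 43; 25 12 5 54 -40 47", fingers=8.54)

```text
time: 1.13
tool_pos: [494.1, -428.2, 281.3]
tcp_rot: [-100.5, 56.8, -116.5]
ft_force: [-0.2, -0.4, -0.3]
finger_gap: 85.4
```

Run:
```python
from h import *
s=readout.sense()
for k in ("time","joint_pos","tool_pos","tcp_rot","ft_force"):print(k,np.round(s[k],2).tolist())
```

```text
time 1.13
joint_pos [-63.51, 50.66, 40.68, 44.77, 128.87, -26.59]
tool_pos [494.13, -428.21, 281.33]
tcp_rot [-100.48, 56.84, -116.54]
ft_force [-0.23, -0.43, -0.27]
```

Request:
move_arm(motion="2 3 -2 2 -2 2; 4 6 -4 4.5 -3.4 4.3; 6 9 -5 4.5 -3.4 4.3; 8 12 -6 4.5 -3.4 4.3; 9.5 14.7 -7 4.5 -3.4 4.3; 9.5 14.7 -7 4.5 -3.4 4.3")

```text
time: 1.63
tool_pos: [589.9, -275.3, 208.3]
tcp_rot: [-98.7, 62.2, -110.6]
ft_force: [0.1, -0.1, 0.6]
finger_gap: 85.6
```

```bash
cat >> h.py <<'E'
from scipy.spatial.transform import Rotation as Ro
C=np.c_[[0,-1,0],[0,0,1],[-1,0,0]]
D=[([-71.012,7.471,85.268,0,87.261,-4.893],[242.922,-548.629,231.292]),([-63.51,50.66,40.68,44.77,128.87,-26.59],[494.13,-428.21,281.33])]
def fkR(q):return Ro.from_euler('ZYZ',[q[0],q[1]+q[2],q[3]],degrees=True)*Ro.from_euler('YZ',[q[4],q[5]],degrees=True)
def fk(p,q):
    d1,a1,lat,a2,a3,d4,d6=p
    return Ro.from_euler('Z',q[0],degrees=True).apply(np.array([a1,lat,d1])+Ro.from_euler('Y',q[1],degrees=True).apply([0,0,a2])+Ro.from_euler('Y',q[1]+q[2],degrees=True).apply([a3,0,d4]))+fkR(q).apply([0,0,d6])
E
python3 - <<'E'
from h import *
from scipy.optimize import least_squares
s=readout.sense();print(np.round(s["joint_pos"],2).tolist(),np.round(s["tool_pos"],2).tolist(),s["time"])
D.append((s["joint_pos"],s["tool_pos"]))
f=lambda p:np.concatenate([fk(p,q)-t for q,t in D])
o=least_squares(f,[400,50,50,450,0,450,250]);print(o.x.round(1),o.cost)
R=Ro.from_euler('xyz',s["tcp_rot"],degrees=True).as_matrix();print("y",R[:,1].round(3),"z",R[:,2].round(3))
d=eyes.snapshot("wrist");cv2.imwrite("pics/w1.png",d["image"])
E
```

```text
[-51.97, 47.22, 56.65, 48.7, 117.18, -30.21] [589.85, -275.27, 208.31] 1.6333
[318.   -0.   51.2 369.1  61.5 553.4 364.8] 0.000239127633226583
y [ 0.166  0.872 -0.46 ] z [ 0.972 -0.223 -0.07 ]
```

View pics/w1.png

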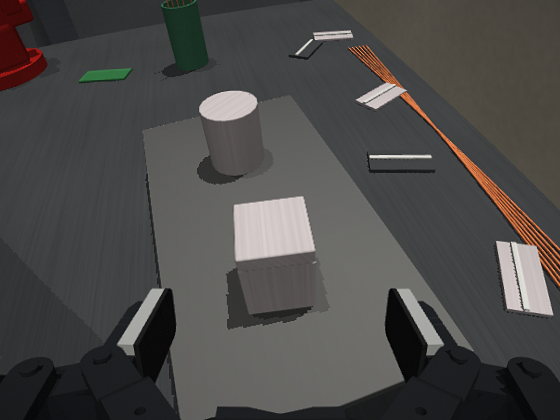

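The wrist view shows the square cup centred ahead, with its top corners at about (234,206), (303,198), (314,250) and (235,261). The round cup is behind it at (230,130). The fitted arm model is exact, so I use it to check joint ranges for the grasp and the flip.

```bash
cat >> h.py <<'E'
from scipy.optimize import least_squares
PK=[318.0,0,51.2,369.1,61.5,553.4,364.8]
LO=np.array([-169.43,-51.17,1.28,-76.62,0,-152.29]);HI=np.array([169.43,129.36,143.12,256.62,156.53,152.29])
def tool(az,dn,flip=0):
    a,n=np.radians([az,dn]);y=np.array([np.cos(a)*np.cos(n),np.sin(a)*np.cos(n),-np.sin(n)])
    z=np.array([np.sin(a),-np.cos(a),0]);z=-z if flip else z
    return Ro.from_matrix(np.c_[np.cross(y,z),y,z])
def ik(T,t,q0):
    f=lambda q:np.r_[fk(PK,q)-t,300*((fkR(q)*Ro.from_matrix(C)).inv()*T).as_rotvec()]
    o=least_squares(f,np.clip(q0,LO+.1,HI-.1),bounds=(LO,HI),x_scale=30);return o.x,np.linalg.norm(o.fun)
def now():
    s=readout.sense();return s,Ro.from_euler('xyz',s["tcp_rot"],degrees=True)
def delta(T,t):
    s,R=now();print("shift cm",((t-s["tool_pos"])/10).round(2),"turn",(T*R.inv()).as_rotvec(degrees=True).round(1))
E
python3 - <<'E'
from h import *
d=eyes.snapshot("wrist");P=onz(d,[(234,206),(303,198),(314,250),(235,261)],144);e=np.diff(np.r_[P,P[:1]],axis=0)[:,:2]
print(P.mean(0).round(1),np.linalg.norm(e,axis=1).round(1),np.degrees(np.arctan2(e[:,1],e[:,0])).round(1))
s,_=now();q=s["joint_pos"]
for az in (82,):
  for dn in(20,):
    T=tool(az,dn);y=T.as_matrix()[:,1];G=np.array([600,-178,100.]);
    for back in(120,0):
        q1,e=ik(T,G+(18.7-back)*y,q);print("grasp",az,dn,back,q1.round(1),e.round(2))
        delta(T,G+(18.7-back)*y)
for az in(60,70,82,95):
  for dn in(20,10,0,-5):
    T=tool(az,dn,1);t=np.array([600,-178,120.])+18.7*T.as_matrix()[:,1]
    q2,e=ik(T,t,q1+[0,0,0,0,0,180]);print("place",az,dn,q2.round(1),e.round(2))
E
```

```text
[ 599.  -181.9  144. ] [54.5 52.4 54.8 53.8] [ -7.5 -97.  174.1  82.6]
grasp 82 20 120 [-52.2  58.9  51.4  50.9 119.7 -39.3] 0.0
shift cm [-0.14  0.76 -7.6 ] turn [ 6.8 -5.2  4.8]
grasp 82 20 0 [-46.   52.5  66.9  51.9 109.7 -43.1] 0.0
shift cm [  1.43  11.93 -11.71] turn [ 6.8 -5.2  4.8]
place 60 20 [-51.1  36.8  89.2  61.6  94.1 139.2] 0.0
place 60 10 [-52.4  43.7  86.6  67.6 100.  135.7] 0.0
place 60 0 [-52.8  50.8  83.5  73.6 106.1 133.3] 0.0
place 60 -5 [-52.7  54.5  81.8  76.7 109.2 132.4] 0.0
place 70 20 [-49.   43.1  79.4  57.  101.5 138.9] 0.0
place 70 10 [-50.1  49.8  76.4  63.1 107.2 137. ] 0.0
place 70 0 [-50.5  56.6  73.1  69.4 113.  136.1] 0.0
place 70 -5 [-50.4  60.1  71.4  72.7 115.8 135.9] 0.0
place 82 20 [-46.   50.6  67.4  52.3 110.5 138. ] 0.0
place 82 10 [-46.9  57.3  63.6  58.7 116.2 138.1] 0.0
place 82 0 [-47.2  64.   59.8  65.5 121.7 139.1] 0.0
place 82 -5 [-47.1  67.3  58.   69.2 124.3 139.9] 0.0
place 95 20 [-42.3  58.9  53.9  47.6 120.3 136.5] 0.0
place 95 10 [-43.   66.   48.9  54.8 126.3 138.8] 0.0
place 95 0 [-43.3  72.8  44.3  62.9 131.6 142.4] 0.0
place 95 -5 [-43.2  76.1  42.2  67.5 134.  144.7] 0.0
```

Request:
move_arm(motion="0 0 -2.5 3.4 -2.6 2.4; -0.1 0.2 -5 6.8 -5.2 4.8; -0.1 0.2 -7.6 6.8 -5.2 4.8; -0.1 0.2 -7.6 6.8 -5.2 4.8; 0.2 3 -8.6 6.8 -5.2 4.8; 0.4 5 -9.4 6.8 -5.2 4.8; 0.4 5 -9.4 6.8 -5.2 4.8")

```text
time: 2.32
tool_pos: [591.9, -229.7, 117.6]
tcp_rot: [-90.0, 70.0, -98.1]
ft_force: [0.1, 0.7, -1.3]
finger_gap: 85.2
```

Run:
```python
from h import *
T=tool(82,20);delta(T,np.array([600,-184,100.])+18.7*T.as_matrix()[:,1])
d=eyes.snapshot("wrist");cv2.imwrite("pics/w2.png",d["image"])
print("cup top corners expected",proj(d,[[x,y,144] for x,y in((575.7,-209.1),(632,-202),(625,-147),(570,-154))]).round().tolist(),"grip",proj(d,[[600,-184,100]]).round())
```

```text
shift cm [ 1.06  6.31 -2.4 ] turn [ 0.  -0.   0.1]
cup top corners expected [[237.0, 217.0], [360.0, 196.0], [318.0, 141.0], [221.0, 154.0]] grip [[284. 246.]]
```

View pics/w2.png

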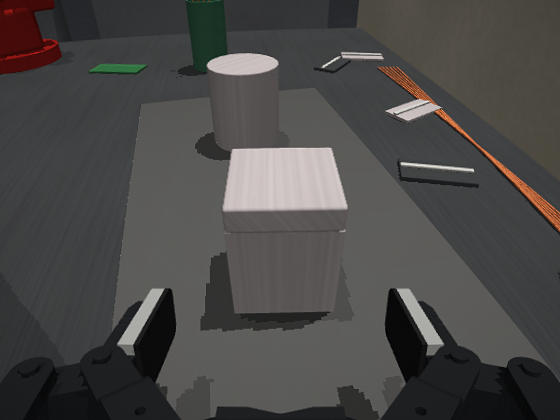

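The view shows the cup square between the fingers: its centre column is about 285 and the finger mid-line about 280. I advance and close.

Request:
move_arm(motion="0.4 2.5 -0.95 0 0 0; 0.75 4.5 -1.7 0 0 0; 1 6.3 -2.4 0 0 0; 1 6.3 -2.4 0 0 0")

```text
time: 2.7
tool_pos: [602.2, -167.4, 94.2]
tcp_rot: [-89.8, 69.9, -97.9]
ft_force: [-0.4, 0.3, -0.3]
finger_gap: 85.1
```

Request:
move_arm(motion="0 0 0 0 0 0; 0 0 0 0 0 0; 0 0 0 0 0 0; 0 0 0 0 0 0; 0 0 0 0 0 0; 0 0 0 0 0 0; 0 0 0 0 0 0; 0 0 0 0 0 0", fingers=4.5, squeeze=80)

```text
time: 3.37
tool_pos: [602.4, -171.0, 95.3]
tcp_rot: [-89.4, 69.9, -97.7]
ft_force: [0.1, -3.2, 6.3]
finger_gap: 55.1
```

Request:
move_arm(motion="0 0 1.5 0 0 0; 0 0 4 0 0 0; 0 0 7 0 0 0; 0 0 10 0 0 0; 0 0 12 0 0 0; 0 0 12 0 0 0")

```text
time: 3.87
tool_pos: [603.3, -170.7, 219.2]
tcp_rot: [-88.6, 69.6, -96.8]
ft_force: [-0.1, -0.7, -4.3]
finger_gap: 55.1
```

Run:
```python
from h import *
s,R=now();print(s["joint_pos"].round(1) if hasattr(s["joint_pos"],'round') else s["joint_pos"],s["ft_force"],s["finger_gap"],R.as_matrix()[:,1].round(3))
y=R.as_matrix()[:,1]
for i in (90,180):
    T=Ro.from_rotvec(i*y,degrees=True)*R
    print(i,ik(T,np.array(s["tool_pos"]),np.array(s["joint_pos"])+[0,0,0,0,0,i]),(y*i).round(1))
d=eyes.snapshot("wrist");cv2.imwrite("pics/w3.png",d["image"])
```

```text
[-46.5  42.6  67.   54.7 115.4 -35.5] [-0.08522246 -0.73597841 -4.31375892] 55.11158081409896 [ 0.137  0.928 -0.348]
90 (array([-46.51312168,  42.56794531,  67.05630584,  54.69945056,
       115.37737582,  54.54746623]), np.float64(1.0354912860924983e-12)) [ 12.3  83.5 -31.3]
180 (array([-46.51312168,  42.56794531,  67.05630584,  54.69945056,
       115.37737582, 144.54746623]), np.float64(3.0558381156843315e-13)) [ 24.6 167.  -62.6]
```

View pics/w3.png

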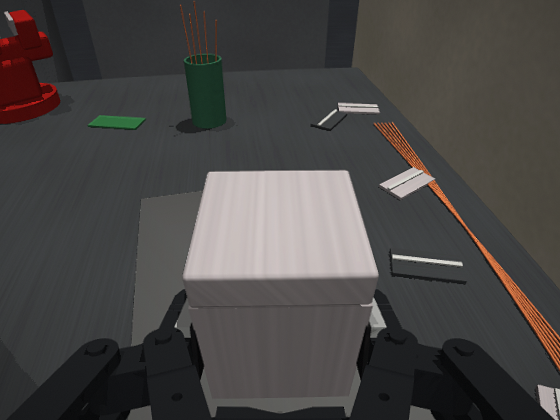

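Request:
move_arm(motion="0 0 0 1 6.5 -2.4; 0 0 0 1.9 13 -4.9; 0 0 0 2.9 19.5 -7.3; 0 0 0 3.8 26 -9.7; 0 0 0 4.8 32.5 -12.2; 0 0 0 5.8 39 -14.6; 0 0 0 6.7 45.5 -17.1; 0 0 0 7.7 52 -19.5; 0 0 0 8.6 58.5 -21.9; 0 0 0 9.6 65 -24.4")

```text
time: 4.75
tool_pos: [601.2, -168.4, 210.3]
tcp_rot: [-158.9, 18.3, 178.3]
ft_force: [-0.7, -0.4, -5.1]
finger_gap: 55.3
```

Request:
move_arm(motion="0 0 0 1 6.5 -2.4; 0 0 0 1.9 13 -4.9; 0 0 0 2.9 19.5 -7.3; 0 0 0 3.8 26 -9.7; 0 0 0 4.8 32.5 -12.2; 0 0 0 5.8 39 -14.6; 0 0 0 6.7 45.5 -17.1; 0 0 0 7.7 52 -19.5; 0 0 0 8.6 58.5 -21.9; 0 0 0 9.6 65 -24.4")

```text
time: 5.58
tool_pos: [601.2, -168.4, 210.4]
tcp_rot: [-149.6, -46.3, 148.3]
ft_force: [0.6, -0.1, -6.6]
finger_gap: 54.8
```

Request:
move_arm(motion="0 0 0 1 6.5 -2.4; 0 0 0 1.9 13 -4.9; 0 0 0 2.9 19.5 -7.3; 0 0 0 3.8 26 -9.7; 0 0 0 4.8 32.5 -12.2; 0 0 0 5.5 37.1 -13.9; 0 0 0 5.5 37.1 -13.9")

```text
time: 6.17
tool_pos: [601.2, -168.4, 210.6]
tcp_rot: [-88.8, -69.4, 80.2]
ft_force: [0.0, 0.1, -6.3]
finger_gap: 55.2
```

Run:
```python
from h import *
s,R=now();print(np.round(s["joint_pos"],1),s["ft_force"],s["finger_gap"],R.as_matrix().round(3).tolist(),s["time"])
a=eyes.snapshot("scene")["image"][90:300,90:370];d=eyes.snapshot("wrist")["image"]
cv2.imwrite("pics/s4.png",np.hstack([cv2.resize(a,(400,300)),cv2.resize(d,(400,300))]))
T=tool(82,3,1);y=T.as_matrix()[:,1]
delta(T,np.array([600,-178,135.])+18.7*y)
```

```text
[-46.5  42.4  68.   54.2 114.6 144.7] [ 0.00949992  0.14605625 -6.26066764] 55.21629339029644 [[0.06, 0.139, -0.988], [0.347, 0.926, 0.152], [0.936, -0.352, 0.007]] 6.1667
shift cm [ 0.12  0.9  -7.73] turn [17.4 -2.5  0.6]
```

View pics/s4.png

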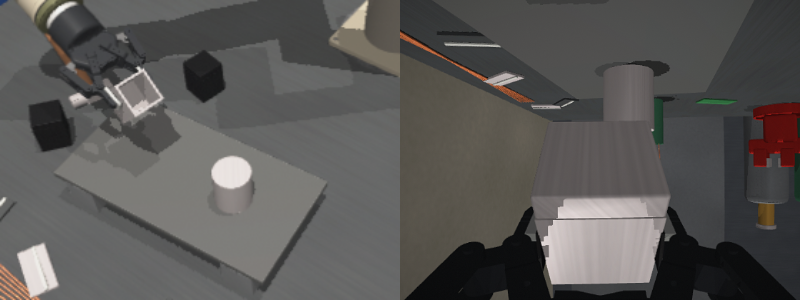

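Run:
```python
from h import *
s,R=now();M=eyes.snapshot("wrist")["world_to_cam"];M=np.array(M);c=-M[:3,:3].T@M[:3,3]
print("cam in tool frame (x,y along,z)",R.inv().apply(c-s["tool_pos"]).round(1))
T=tool(82,3,1);t=np.array([600,-178,121.])+18.7*T.as_matrix()[:,1]
print("cam world at place",(T.apply(R.inv().apply(c-s["tool_pos"]))+t).round(1), ik(T,t,np.array(s["joint_pos"])))
```

```text
cam in tool frame (x,y along,z) [ -83.7 -142.9    0.7]
cam world at place [ 581.5 -305.1   43.9] (array([-47.18056764,  61.94078641,  60.99587055,  63.44064491,
       120.06894084, 138.74092752]), np.float64(2.896140399162067e-13))
```

Request:
move_arm(motion="0 0.2 -1 6 -0.8 0.2; 0.1 0.4 -2.5 12 -1.6 0.4; 0.1 0.6 -4 17.4 -2.5 0.6; 0.1 0.9 -5.5 17.4 -2.5 0.6; 0.1 0.9 -5.5 17.4 -2.5 0.6")

```text
time: 6.73
tool_pos: [601.1, -157.4, 151.4]
tcp_rot: [-80.0, -87.1, 72.0]
ft_force: [-0.0, -0.2, -6.3]
finger_gap: 54.9
```

The wrist camera now hangs about 84 mm below the hand, so I shift the place point 40 mm toward the near-right edge. That keeps it clear of the plate, and the cup stays well on it.

Request:
move_arm(motion="0 -2 0.5 0 0 0; 0 -4 0.5 0 0 0; 0 -4 0 0 0 0; 0 -4 -1.3 0 0 0; 0 -4 -2.2 0 0 0; 0 -4 -2.2 0 0 0")

```text
time: 7.23
tool_pos: [602.5, -198.5, 134.3]
tcp_rot: [-87.3, -86.9, 79.3]
ft_force: [-0.3, -0.2, -5.9]
finger_gap: 55.1
```

Run:
```python
from h import *
s,R=now();print(np.round(s["ft_force"],1),s["tool_pos"],R.as_matrix()[:,1].round(3),s["time"])
d=eyes.snapshot("scene")
a=d["image"][120:270,110:310]
print(proj(d,[[600,-220,70],[600,-293,70]]).round())
cv2.imwrite("pics/s5.png",cv2.resize(a,(800,600),interpolation=cv2.INTER_CUBIC))
```

```text
[-0.3 -0.2 -5.9] [ 602.5410763  -198.48581142  134.26199739] [ 0.138  0.989 -0.054] 7.2333
[[182. 189.]
 [161. 176.]]
```

View pics/s5.png

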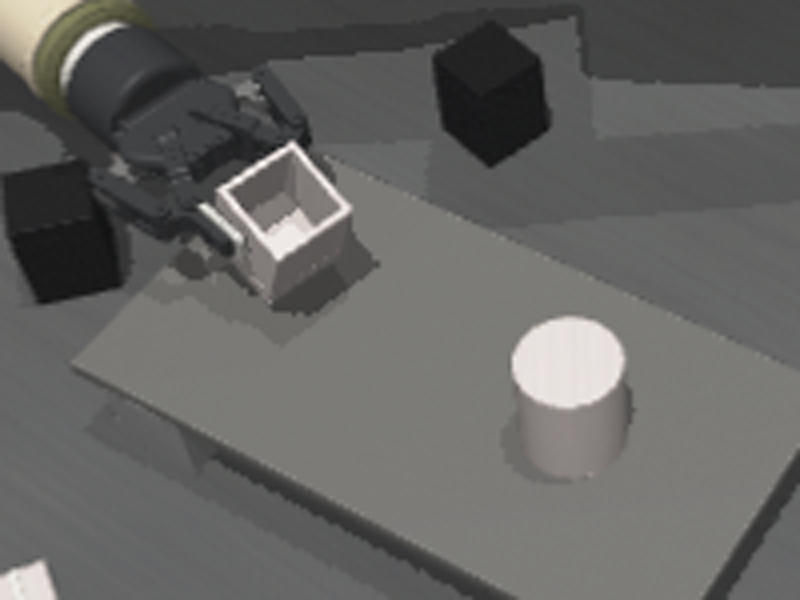

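Before lowering I check where the black look-alike beside the hand really is.

Run:
```python
from h import *
a=eyes.snapshot("scene");b=eyes.snapshot("top")
i=cv2.imread("pics/top0.png");g=cv2.cvtColor(i,cv2.COLOR_BGR2GRAY)[160:205,375:425];c=max(cv2.findContours(((g<40)*255).astype(np.uint8),0,1)[0],key=cv2.contourArea)
bp=cv2.boxPoints(cv2.minAreaRect(c))+[375,160];print(bp.round(1).tolist())
for z in(0,74):print("top@",z,onz(b,bp,z).round(0)[:,:2].tolist())
f=lambda x,y:(x/4+110,y/4+120)
print("scene bottom",onz(a,[f(45,300),f(120,285)],0).round(0).tolist())
for z in(50,74):print("scene top face",onz(a,[f(5,182),f(78,160),f(100,225),f(10,240)],z).round(0).tolist())
s,R=now()
for n,p in dict(cam=[-83.7,-142.9,0],bodyfront=[-43,-73,0],flange=[-43,-200,0],gL=[-43,-73,40],gR=[-43,-73,-40]).items():print(n,(R.apply(p)+s["tool_pos"]).round(0))
```

```text
[[384.2, 185.2], [398.5, 168.0], [411.5, 178.8], [397.2, 196.0]]
top@ 0 [[638.0, -354.0], [698.0, -406.0], [660.0, -449.0], [600.0, -396.0]]
top@ 74 [[618.0, -336.0], [676.0, -386.0], [640.0, -427.0], [583.0, -377.0]]
scene bottom [[677.0, -389.0, -0.0], [638.0, -358.0, 0.0]]
scene top face [[641.0, -448.0, 50.0], [598.0, -423.0, 50.0], [630.0, -366.0, 50.0], [674.0, -405.0, 50.0]]
scene top face [[651.0, -425.0, 74.0], [610.0, -400.0, 74.0], [641.0, -345.0, 74.0], [684.0, -383.0, 74.0]]
cam [ 583. -345.   60.]
bodyfront [ 592. -273.   97.]
flange [ 575. -399.  104.]
gL [ 553. -268.   97.]
gR [ 632. -279.   97.]
```

The look-alike's nearest face is about 48 mm from the camera and the hand passes above it. I turn the tool 10° away for margin and lower gently.

Request:
move_arm(motion="0 0 0 0 0 -5; 0 0 0 0 0 -10; 0 0 -0.4 0 0 -10; 0 0 -0.7 0 0 -10; 0 0 -0.7 0 0 -10")

```text
time: 7.8
tool_pos: [603.2, -199.8, 129.5]
tcp_rot: [-90.8, -86.9, 72.9]
ft_force: [0.5, 0.4, -5.1]
finger_gap: 55.1
```

Request:
move_arm(motion="0 0 -0.3 0 0 0; 0 0 -0.5 0 0 0; 0 0 -0.5 0 0 0")

```text
time: 8.05
tool_pos: [603.5, -199.7, 123.9]
tcp_rot: [-90.6, -86.9, 72.7]
ft_force: [0.1, 0.1, -5.4]
finger_gap: 55.1
```

Request:
move_arm(motion="0 0 -0.15 0 0 0; 0 0 -0.3 0 0 0; 0 0 -0.3 0 0 0")

```text
time: 8.3
tool_pos: [603.3, -200.0, 123.0]
tcp_rot: [-92.7, -87.0, 74.7]
ft_force: [0.2, 0.3, 5.2]
finger_gap: 54.8
```

Contact: the vertical force went from -5 to +5 N at TCP z 123, where the geometry predicts about 120. I release.

Request:
move_arm(motion="0 0 0 0 0 0; 0 0 0 0 0 0; 0 0 0 0 0 0; 0 0 0 0 0 0; 0 0 0 0 0 0; 0 0 0 0 0 0; 0 0 0 0 0 0; 0 0 0 0 0 0", fingers=8.54)

```text
time: 8.97
tool_pos: [602.9, -199.6, 121.3]
tcp_rot: [-89.7, -86.9, 71.7]
ft_force: [-0.1, 0.4, 0.6]
finger_gap: 85.0
```

Run:
```python
from h import *
s,R=now();print(R.as_matrix()[:,1].round(3),s["tool_pos"],s["ft_force"])
a=eyes.snapshot("scene")["image"][120:270,110:310];d=eyes.snapshot("wrist")["image"]
cv2.imwrite("pics/s6.png",np.hstack([cv2.resize(a,(400,300)),cv2.resize(d,(400,300))]))
```

```text
[ 0.309  0.95  -0.054] [ 602.89978217 -199.62245999  121.27251582] [-0.13287282  0.40883793  0.59441925]
```

View pics/s6.png

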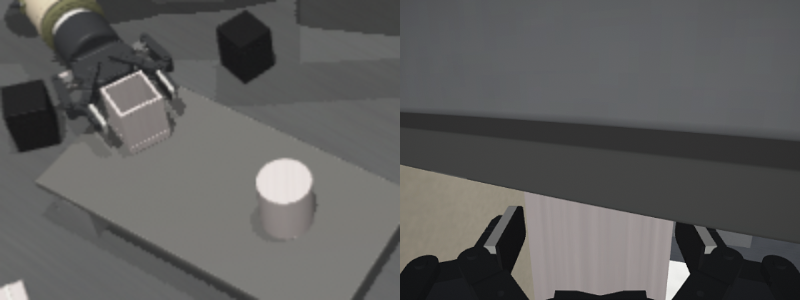

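The cup has rocked onto its base and stands free between the open fingers. I back out along the tool axis.

Request:
move_arm(motion="-0.3 -1 0.05 0 0 0; -0.9 -2.8 0.15 0 0 0; -1.85 -5.7 0.3 0 0 0; -2.8 -8.5 0.5 0 0 0; -3.7 -11.4 0.6 0 0 0; -4.6 -14.2 0.8 0 0 0; -5 -15 3 0 0 0; -5 -15 6 0 0 0; -5 -15 8 0 0 0; -5 -15 8 0 0 0")

```text
time: 9.9
tool_pos: [553.0, -352.2, 206.5]
tcp_rot: [-96.6, -86.6, 78.6]
ft_force: [-0.1, -0.7, 1.3]
finger_gap: 85.3
```

Run:
```python
from h import *
s,R=now();print(s["time"],np.round(s["tool_pos"],1),np.round(s["ft_force"],1))
a=eyes.snapshot("scene");b=eyes.snapshot("top")
cv2.imwrite("pics/s7.png",np.hstack([cv2.resize(a["image"][120:270,110:310],(400,300)),cv2.resize(b["image"][130:250,220:380],(400,300))]))
```

```text
9.9 [ 553.  -352.2  206.5] [-0.1 -0.7  1.3]
```

View pics/s7.png

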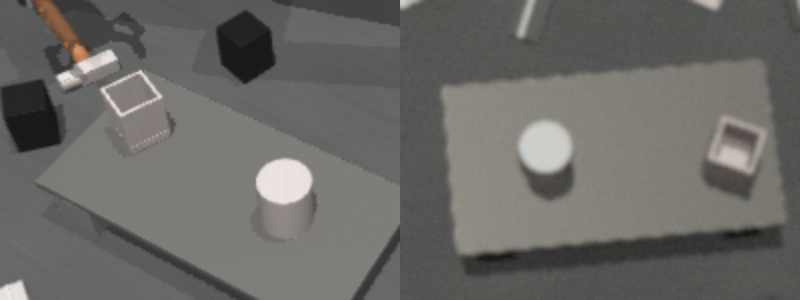

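The cup is mouth up on the plate, with its rim centre near scene (176,167) / top (355,186). The round cup is unmoved. One last numeric check of the rim height, then I hand in.

Run:
```python
from h import *
a=eyes.snapshot("scene");b=eyes.snapshot("top")
print("rim",tri(a,[[176,166.5]],b,[[355.2,186]]).round(1))
R=[cv2.minAreaRect(blob(a["image"],185,252,220,24)),cv2.minAreaRect(blob(b["image"],185,278,189,20))]
print("round",tri(a,[R[0][0]],b,[R[1][0]]).round(1))
g=[]
for f,im in(("old",cv2.imread("pics/scene0.png")),("new",a["image"])):
    m=cv2.inRange(cv2.cvtColor(im,cv2.COLOR_BGR2HSV),(60,80,20),(90,255,110))[290:360,410:490];g.append(np.argwhere(m).mean(0).round(1))
print("holder px old/new",g)
r.hand_in()
```

```text
rim [[ 595.5 -227.2  146.     3.9]]
round [[591.2   6.  143.9   2.4]]
holder px old/new [array([37.6, 38.1]), array([37.7, 38.4])]
the job is handed in; nothing more can be done
```

The square cup now stands on its base, mouth up, on the raised plate, and the job is handed in at about 10 s on the robot's clock. I gripped it from the right side with the tool 20° down, lifted it and rolled it 180° about the tool axis. I then set one base edge on the plate at about 23° lean and let go, and the cup rocked onto its base. The arm backed out clear of everything.

**Last checks:**
- **Square cup:** its rim centre measured (595, -227, 146) mm, against an expected height of 144. The two camera rays missed each other by 3.9 mm. That is about 65 mm inside the nearest plate edge.
- **Round cup:** it measured (591, 6), against (592, 7) at the start.
- **Rod holder:** its centre moved less than 0.5 px in the scene view.
- **Robot:** the gripper is open and clear, with about 1 N residual on the wrist.

None of these checks failed. The only disagreement was the 2–4 mm gap between the camera rays, which is about what the 2 mm calibration allows.

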